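# Load the pulse-test rack and give one turn of pulses

## Robot

A 6-joint arm with a two-finger parallel gripper is mounted at the origin on the work surface. World frame = base frame: x ahead of the robot, y to its left, z up, the work surface at z = 0. Lengths are in m, angles in degrees, forces in N, time in s.
With the tool pointing down it reaches from about 0.3 to 0.75 m from the base axis. Payload 8.5 kg.
Tool frame: the origin (TCP) lies at the very end of the fingers, on their centre line; the grasp point (between the pads) lies 19 mm behind it (env.pinch_z is the distance from the TCP to the grasp point, in m); z points along the fingers, y is the line along which they close (so a half turn about z gives the same grasp; the last joint's range is limited). The gripper opens to 85 mm and grips with 20 to 120 N. Pads are 22 mm wide; open, the fingers measure 114 mm over their backs; the gripper's body (76 mm by 85 mm) begins 54 mm behind the grasp point. The pads swing forward as they close: fully open they stand 13 mm farther back than shut.
Start: joints at [-81.664, 21.807, 74.336, -0, 83.858, -12.336], TCP at [0.194, -0.515, 0.231] pointing down, gripper open.
Joint ranges: [-178.18, 178.18], [-50.72, 133.34], [12.68, 142.11], [-81.47, 261.47], [9.98, 163.14], [-165.26, 165.26]. Speed limits (degrees/s): [136.94, 136.94, 180, 180, 180, 180].

## Interface

Orientations are given as a 3x3 rotation matrix whose columns are the frame's x, y, z axes.
In Python, from rig import env, viewer gives the robot as it stands.
- The arm moves only by the tool drive_tool, never from a script. Its argument "series" is a list of rows, each a list of 3 entries, a list of its own where there are three numbers: the shift along the tool's x, y, z in m, then the turn about the tool's z in degrees, then the finger opening in m, from 0 to 0.0854. A call has 1 to 20 rows; each row is the pose to reach, as a shift and turn from the pose commanded when the call began, along the tool's axes at that moment; what a row does not reach only later rows make up. A row lasts 1/10 s, in which the tool goes at most 50 mm and 8.59 degrees, less where a joint would pass 70% of its speed; a pose out of reach is approached as far as the arm can. A call with a gripper value outside its range is refused whole. The fingers move at their own pace and stop on an object; "newtons" is the grip in N (left out, the last holds). Time passes only in rows, so rows that repeat a pose let the fingers close. It gives the time, the measured TCP pose, the force, the opening and the grip force at its end, in the units of the state.
- env.observe(): the state, without advancing time (a new reading comes with each control period).
- viewer.get_image(name): name is "scene" or "top"; returns a dict with "img" (480x640x3 uint8, red, green, blue), "depth" (480x640 float32, m along the optical axis (not along the pixel's ray), 0 where there is no reading), "camera_matrix" (3x3 intrinsics, pixels), "rvec" (rotation vector, rad) and "tvec" (3), from world to camera coordinates, as OpenCV has them. Camera axes: x right, y down, z forward; pixel columns grow to the right and rows downward; lengths in m; the calibration is good to about 2 mm. A picture is of the moment at which its call begins.
- env.close_job(): hands the job in; it is judged then, once.
The state is a dict: "time_s": time; "q": joint angles; "qvel": joint speeds; "joint_efforts": joint torques, N m; "position": TCP position; "tool_rot": TCP orientation; "ft_force": force on the tool from outside, world axes, zero at the start; "wrist_torque": the same for the moment, N m; "grip_width": finger opening in m; "gripper_force": force on a finger pad.
Only numpy, scipy, OpenCV 4.12 (cv2) and the standard library are available. Lean on these libraries where they do the work, as an engineer would, in place of code of your own. Each camera call takes 0.05 s, during which the arm holds its last target. There are 200 camera calls.

## Task

Take the tested module frame down from the rack and stand it upright on the mat, then hang every waiting frame from the bench on the rack: one frame to a pair of hooks, modules facing the robot, its bar seated fully in both hooks. Only when the tested frame is off and all the waiting frames hang, turn the pulse generator's handwheel clockwise (seen from above) through exactly one full turn, so that its knob is back where it stood at the start. Let go of everything and leave the other things on the bench alone.

Things in the scene. Friction and masses are not known exactly. Their poses are not given: they have to be found in the camera images.
- frame_tested_bar (a point): Middle of the hanging bar of the tested frame, an open frame of electronic modules, hung on the rack at the start. Axes: z up, y along the bar, module fronts to -x. All frames are alike: body 64 mm deep (x), 108 mm wide (y) on a base plate 100 by 108 mm, on which they stand by themselves; bar centre 130 mm above the underside; 0.3 to 0.6 kg, balanced under the bar's middle.
- frame_1_bar (a point): Middle of the bar of a waiting frame, standing on the bench before the rack at the start, turned about a quarter turn (None if absent). Build and axes as the tested frame. Bar: round steel 12 mm thick, 172 mm long, gripped at its middle; modules below it end 38 mm under its axis; side plates at 50 to 54 mm either side, 20 mm collars on the last 5 mm of the ends.
- frame_1_left (a point): Point on the same frame's bar axis 69 mm to the +y side of its middle: the free length between side plate and collar, which goes in the left hook. Same axes.
- frame_1_right (a point): Point on the same frame's bar axis 69 mm to the -y side of its middle: the free length between side plate and collar, which goes in the right hook. Same axes.
- frame_2_bar (a point): Middle of the bar of a waiting frame, standing on the bench before the rack at the start, turned about a quarter turn (None if absent). Build and axes as the tested frame. Bar: round steel 12 mm thick, 172 mm long, gripped at its middle; modules below it end 38 mm under its axis; side plates at 50 to 54 mm either side, 20 mm collars on the last 5 mm of the ends.
- frame_2_left (a point): Point on the same frame's bar axis 69 mm to the +y side of its middle: the free length between side plate and collar, which goes in the left hook. Same axes.
- frame_2_right (a point): Point on the same frame's bar axis 69 mm to the -y side of its middle: the free length between side plate and collar, which goes in the right hook. Same axes.
- frame_3_bar (a point): Middle of the bar of a waiting frame, standing on the bench before the rack at the start, turned about a quarter turn (None if absent). Build and axes as the tested frame. Bar: round steel 12 mm thick, 172 mm long, gripped at its middle; modules below it end 38 mm under its axis; side plates at 50 to 54 mm either side, 20 mm collars on the last 5 mm of the ends.
- frame_3_left (a point): Point on the same frame's bar axis 69 mm to the +y side of its middle: the free length between side plate and collar, which goes in the left hook. Same axes.
- frame_3_right (a point): Point on the same frame's bar axis 69 mm to the -y side of its middle: the free length between side plate and collar, which goes in the right hook. Same axes.
- pair_a_mid (a point): Midway between the seats of a pair of brass hooks on the rack; a seated bar has its middle here (190 mm up) and these axes: z up, y along the bar, -x to the robot. Hooks 69 mm either side, 8 mm thick, open above, tips 26 mm before (-x) and 22 mm above this; crossbar front 75 mm behind. A frame's body goes between the hooks, 11 mm spare each side. Pairs are 200 mm apart.
- pair_b_mid (a point): Midway between the seats of a pair of brass hooks on the rack; a seated bar has its middle here (190 mm up) and these axes: z up, y along the bar, -x to the robot. Hooks 69 mm either side, 8 mm thick, open above, tips 26 mm before (-x) and 22 mm above this; crossbar front 75 mm behind. A frame's body goes between the hooks, 11 mm spare each side. Pairs are 200 mm apart.
- pair_c_mid (a point): Midway between the seats of a pair of brass hooks on the rack; a seated bar has its middle here (190 mm up) and these axes: z up, y along the bar, -x to the robot. Hooks 69 mm either side, 8 mm thick, open above, tips 26 mm before (-x) and 22 mm above this; crossbar front 75 mm behind. A frame's body goes between the hooks, 11 mm spare each side. Pairs are 200 mm apart.
- mat: Flat anti-static rubber mat fixed on the bench, 200 mm (x) by 170 mm (y), 3 mm thick; origin at the centre of its underside.
- wheel_axis (a point): Point on the upright axis of the pulse generator's handwheel, at knob height, 96 mm above the bench. The console under it is a fixed box 136 x 136 mm, 48 mm high; the wheel is a black disc 100 mm across, its top 69 mm above the bench.
- knob (a point): Middle of the crank knob on the handwheel, to be gripped here: an upright cylinder 20 mm thick, from 71 to 115 mm above the bench, 38 mm from the wheel's axis, which spins freely on its own pin, so that the hand need not turn while carrying it round.
- handwheel (a joint): Angle of the handwheel (rad), growing clockwise as seen from above; no end stops, light friction (about 1 N at the knob), stays where it is left. It starts at any value from -1.2 to 1.2.
- multimeter: Orange digital multimeter lying on the bench, 170 x 85 x 34 mm; origin under its centre. Leave alone.
- power_strip: White power strip behind the rack, 100 x 260 x 35 mm; origin under its centre. Leave alone.
- thermos: Green flask, 68 mm across, 200 mm high, standing; origin under its centre. Leave alone.
There are look-alikes about, which are no part of the job. Leave any pink look-alike of the part that bears frame_2_bar alone.

How it is judged (in metres and radians):
On the way, in this order (a step that is already met when the one before it is completed fails the run):
1. the tested frame stands on the mat and every waiting frame hangs with its bar in both hooks of one pair, released (x of frame_tested_bar in the frame of mat between -0.09 and 0.09 m and y of frame_tested_bar in the frame of mat between -0.075 and 0.075 m and z of frame_tested_bar in the frame of mat below 0.143 m and angle between frame_tested_bar's own z axis and vertical below 0.15 rad and ((x of frame_1_left in the frame of pair_a_mid between -0.016 and 0.016 m and y of frame_1_left in the frame of pair_a_mid between 0.044 and 0.094 m and z of frame_1_left in the frame of pair_a_mid between -0.008 and 0.008 m and x of frame_1_right in the frame of pair_a_mid between -0.016 and 0.016 m and y of frame_1_right in the frame of pair_a_mid between -0.094 and -0.044 m and z of frame_1_right in the frame of pair_a_mid between -0.008 and 0.008 m) or (x of frame_1_left in the frame of pair_b_mid between -0.016 and 0.016 m and y of frame_1_left in the frame of pair_b_mid between 0.044 and 0.094 m and z of frame_1_left in the frame of pair_b_mid between -0.008 and 0.008 m and x of frame_1_right in the frame of pair_b_mid between -0.016 and 0.016 m and y of frame_1_right in the frame of pair_b_mid between -0.094 and -0.044 m and z of frame_1_right in the frame of pair_b_mid between -0.008 and 0.008 m) or (x of frame_1_left in the frame of pair_c_mid between -0.016 and 0.016 m and y of frame_1_left in the frame of pair_c_mid between 0.044 and 0.094 m and z of frame_1_left in the frame of pair_c_mid between -0.008 and 0.008 m and x of frame_1_right in the frame of pair_c_mid between -0.016 and 0.016 m and y of frame_1_right in the frame of pair_c_mid between -0.094 and -0.044 m and z of frame_1_right in the frame of pair_c_mid between -0.008 and 0.008 m)) and ((x of frame_2_left in the frame of pair_a_mid between -0.016 and 0.016 m and y of frame_2_left in the frame of pair_a_mid between 0.044 and 0.094 m and z of frame_2_left in the frame of pair_a_mid between -0.008 and 0.008 m and x of frame_2_right in the frame of pair_a_mid between -0.016 and 0.016 m and y of frame_2_right in the frame of pair_a_mid between -0.094 and -0.044 m and z of frame_2_right in the frame of pair_a_mid between -0.008 and 0.008 m) or (x of frame_2_left in the frame of pair_b_mid between -0.016 and 0.016 m and y of frame_2_left in the frame of pair_b_mid between 0.044 and 0.094 m and z of frame_2_left in the frame of pair_b_mid between -0.008 and 0.008 m and x of frame_2_right in the frame of pair_b_mid between -0.016 and 0.016 m and y of frame_2_right in the frame of pair_b_mid between -0.094 and -0.044 m and z of frame_2_right in the frame of pair_b_mid between -0.008 and 0.008 m) or (x of frame_2_left in the frame of pair_c_mid between -0.016 and 0.016 m and y of frame_2_left in the frame of pair_c_mid between 0.044 and 0.094 m and z of frame_2_left in the frame of pair_c_mid between -0.008 and 0.008 m and x of frame_2_right in the frame of pair_c_mid between -0.016 and 0.016 m and y of frame_2_right in the frame of pair_c_mid between -0.094 and -0.044 m and z of frame_2_right in the frame of pair_c_mid between -0.008 and 0.008 m)) and ((x of frame_3_left in the frame of pair_a_mid between -0.016 and 0.016 m and y of frame_3_left in the frame of pair_a_mid between 0.044 and 0.094 m and z of frame_3_left in the frame of pair_a_mid between -0.008 and 0.008 m and x of frame_3_right in the frame of pair_a_mid between -0.016 and 0.016 m and y of frame_3_right in the frame of pair_a_mid between -0.094 and -0.044 m and z of frame_3_right in the frame of pair_a_mid between -0.008 and 0.008 m) or (x of frame_3_left in the frame of pair_b_mid between -0.016 and 0.016 m and y of frame_3_left in the frame of pair_b_mid between 0.044 and 0.094 m and z of frame_3_left in the frame of pair_b_mid between -0.008 and 0.008 m and x of frame_3_right in the frame of pair_b_mid between -0.016 and 0.016 m and y of frame_3_right in the frame of pair_b_mid between -0.094 and -0.044 m and z of frame_3_right in the frame of pair_b_mid between -0.008 and 0.008 m) or (x of frame_3_left in the frame of pair_c_mid between -0.016 and 0.016 m and y of frame_3_left in the frame of pair_c_mid between 0.044 and 0.094 m and z of frame_3_left in the frame of pair_c_mid between -0.008 and 0.008 m and x of frame_3_right in the frame of pair_c_mid between -0.016 and 0.016 m and y of frame_3_right in the frame of pair_c_mid between -0.094 and -0.044 m and z of frame_3_right in the frame of pair_c_mid between -0.008 and 0.008 m)) and contact force between the fingers and frame_1 below 0.3 N and contact force between the fingers and frame_2 below 0.3 N and contact force between the fingers and frame_3 below 0.3 N and contact force between the fingers and frame_tested below 0.3 N), for 0.3 s.
2. the handwheel has then been turned clockwise one full turn, the knob back where it stood at the start (value of joint handwheel between 4.5 and 8.2 rad and distance of knob from where it was at the start of the episode below 0.011 m), for 0.2 s.
At the end, for the whole second after the job is handed in: Tested frame upright on the mat (bar's middle over it); every waiting frame hung in one pair of hooks, modules to the robot, both bar ends within 8 mm in height, 16 mm fore and aft of the seats; handwheel turned once clockwise, knob within 11 mm of its start; all released (all of step 1 and all of step 2 and linear speed of frame_tested below 0.03 m/s and velocity of joint handwheel between -0.1 and 0.1 rad/s); the robot touches nothing.
It fails at once if a bystander (multimeter, power strip or flask) is pushed more than 40 mm (distance of any of multimeter, power_strip, thermos from where it was at the start of the episode above 0.04 m).
Of frame_1, frame_2, frame_3 only 2 to 3 are there at a start; the rules pass over those that are not, and their reading is None.
At some moment in a run one of frame_1, frame_2, frame_3 may be knocked a few centimetres aside while the robot is not near it.
It also fails if it takes over 208 s, if anything falls off the work surface, if the arm or the gripper's body presses on something with over 40 N, if the wrist force passes 120 N, or if a joint passes its speed limit or range.

## Working session

There is one attempt and no reset: what is moved stays moved. The work goes in short steps, Python scripts to look and compute and a tool call to move; the robot and the scene stay as the last step left them, time stands still between calls to the robot, and variables do not carry over. Pictures are saved under pics/ and viewed, at most 14 in all, crops included, and the job is handed in when it is done.

Besides the shell and the picture viewer there is one more tool, called after "Call:" in YAML: its name, and indented under it one key for each argument. drive_tool: Moves the arm, as the interface text tells. Its arguments: {"type":"object","properties":{"series":{"type":"array"},"newtons":{"type":"number"}},"required":["series"]}

```bash
mkdir -p pics
cat > h.py <<'E'
import numpy as np, cv2
from rig import env, viewer
def shot(name):
    d=viewer.get_image(name); K=np.array(d["camera_matrix"]); R=cv2.Rodrigues(np.array(d["rvec"],float))[0]; t=np.array(d["tvec"],float).ravel()
    z=d["depth"]; v,u=np.mgrid[0:480,0:640]
    c=np.stack([(u-K[0,2])/K[0,0]*z,(v-K[1,2])/K[1,1]*z,z],-1)
    P=(c-t)@R; P[z==0]=np.nan
    return d["img"],P,(K,R,t)
def save(img,n,s=1): cv2.imwrite("pics/"+n,cv2.resize(img[...,::-1],None,fx=s,fy=s,interpolation=cv2.INTER_CUBIC))
E
python3 - <<'E'
from h import *
for n in("scene","top"):
    i,P,c=shot(n); save(i,n+"0.png",1.25); np.savez("/tmp/%s0.npz"%n,i=i,P=P); print(n,-c[1].T@c[2])
s=env.observe(); print(s["position"],s["tool_rot"],s["grip_width"],s["ft_force"],env.pinch_z)
E
```

```text
scene [0.85498926 0.63808771 0.83605375]
top [ 0.32596088 -0.03482088  1.38328752]
[ 0.19412452 -0.51432924  0.23077546] [[ 9.35611509e-01  3.53031258e-01 -1.84339255e-04]
 [ 3.53031195e-01 -9.35610674e-01  1.28147313e-03]
 [ 2.79930296e-04 -1.26403851e-03 -9.99999162e-01]] 0.08536587717837048 [ 0.08591544  0.00761927 -0.01546027] 0.0187
```

View pics/scene0.png

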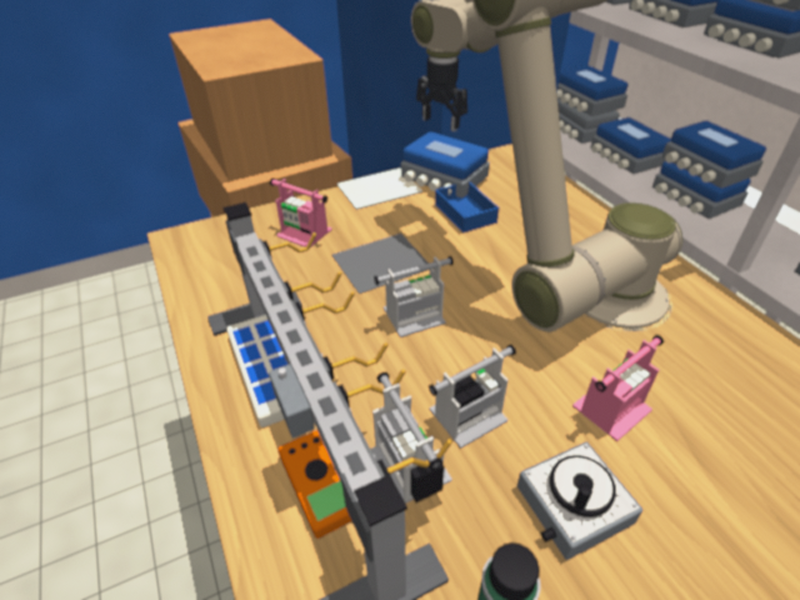

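View pics/top0.png

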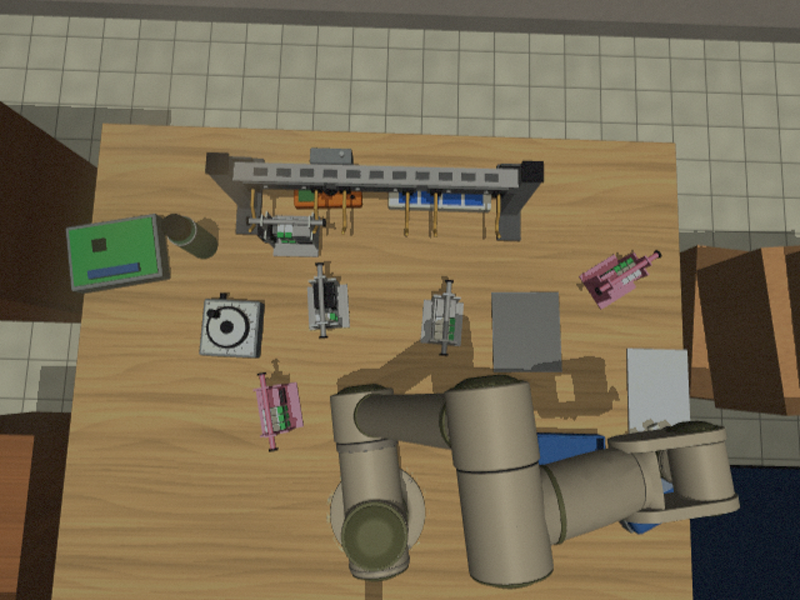

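Look-alikes for the frames (top view): grey hung frame (290,225), grey standing ones (325,300) and (443,315), pink ones (278,408) and (615,278), which are not part of the job. The grey ones are chosen, so two frames are waiting. Next I'll take close crops and measure.

Run:
```python
from h import *
A=np.load("/tmp/top0.npz"); i,P=A["i"],A["P"]
B=np.load("/tmp/scene0.npz"); j,Q=B["i"],B["P"]
a=cv2.resize(i[120:300,150:390],(800,600),interpolation=cv2.INTER_CUBIC)
b=cv2.resize(j[200:410,250:530],(800,600),interpolation=cv2.INTER_CUBIC)
save(a,"c_top.png");save(b,"c_scene.png")
def reg(P,u0,u1,v0,v1,z0,z1):
    p=P[v0:v1,u0:u1].reshape(-1,3); return p[(p[:,2]>z0)&(p[:,2]<z1)]
def line(p,l):
    if len(p)<5: print(l,len(p));return
    m=p.mean(0); w,V=np.linalg.eigh(np.cov((p[:,:2]-m[:2]).T)); d=V[:,1]; s=(p[:,:2]-m[:2])@d
    lo,hi=s.min(),s.max(); print(l,len(p),"mid",m[:2]+d*(lo+hi)/2,"dir",d,"ang",np.degrees(np.arctan2(d[1],d[0])),"len",hi-lo,"z",np.percentile(p[:,2],[5,50,95]))
line(reg(P,243,285,205,275,.120,.16),"F1")
line(reg(P,335,378,218,290,.120,.16),"F2")
line(reg(P,190,265,165,200,.18,.21),"T")
line(reg(P,390,450,230,300,-.01,.02),"mat")
h=reg(P,190,410,140,195,.19,.24); print("hookpts",len(h))
for y0 in np.unique(np.round(h[:,1],2)): 
    q=h[abs(h[:,1]-y0)<.005]; print(y0,len(q),q[:,0].min().round(3),q[:,0].max().round(3),q[:,2].max().round(3))
w=reg(P,158,215,235,290,.06,.075); print("wheel",len(w),w.min(0),w.max(0),w.mean(0))
k=reg(P,158,215,235,290,.095,.13); print("knob",len(k),k.min(0),k.max(0),k.mean(0))
```

```text
F1 300 mid [0.48536845 0.14031871] dir [-0.99505485 -0.09932695] ang -174.29958564237234 len 0.17191994470326177 z [0.12886247 0.13426996 0.14089664]
F2 296 mid [ 0.45467096 -0.1428626 ] dir [-0.99835649  0.05730895] ang 176.71463876426375 len 0.1718361130605776 z [0.12914107 0.13536371 0.14046402]
T 429 mid [0.64941319 0.21836721] dir [-0.0071865   0.99997418] ang 90.41175982338456 len 0.1733129387779931 z [0.18501996 0.19439519 0.2038073 ]
mat 4177 mid [ 0.44220078 -0.35027014] dir [-0.99637653  0.08505182] ang 175.12099519130473 len 0.23580228988619484 z [-0.00331791  0.00216363  0.00709427]
hookpts 3685
-0.28 2 0.733 0.735 0.203
-0.27 43 0.729 0.761 0.227
-0.26 58 0.719 0.762 0.228
-0.25 105 0.623 0.762 0.227
-0.24 93 0.624 0.76 0.227
-0.23 60 0.719 0.76 0.226
-0.22 55 0.723 0.759 0.227
-0.21 58 0.725 0.759 0.227
-0.2 56 0.726 0.759 0.226
-0.19 53 0.726 0.758 0.225
-0.18 56 0.727 0.758 0.228
-0.17 57 0.725 0.757 0.225
-0.16 50 0.726 0.758 0.225
-0.15 56 0.725 0.757 0.227
-0.14 56 0.723 0.758 0.227
-0.13 49 0.723 0.756 0.226
-0.12 55 0.718 0.757 0.228
-0.11 134 0.622 0.757 0.226
-
[... 671 characters left out ...]
47 0.226
0.16 95 0.622 0.747 0.226
0.17 57 0.636 0.746 0.225
0.18 62 0.644 0.745 0.225
0.19 59 0.644 0.745 0.225
0.2 54 0.644 0.745 0.227
0.21 54 0.643 0.745 0.226
0.22 59 0.643 0.744 0.227
0.23 55 0.643 0.743 0.227
0.24 54 0.642 0.744 0.226
0.25 58 0.642 0.744 0.226
0.26 57 0.643 0.742 0.227
0.27 66 0.635 0.742 0.226
0.28 67 0.644 0.742 0.227
0.29 137 0.62 0.743 0.225
0.3 67 0.638 0.743 0.224
0.31 27 0.658 0.741 0.226
0.32 27 0.727 0.741 0.225
0.33 3 0.727 0.73 0.203
wheel 852 [0.37448373 0.31739119 0.06021221] [0.47211309 0.4171134  0.07497753] [0.42098285 0.36525036 0.06870515]
knob 52 [0.44095644 0.38262906 0.09526118] [0.46057188 0.40362575 0.11728197] [0.45027871 0.39129608 0.11078093]
```

View pics/c_top.png

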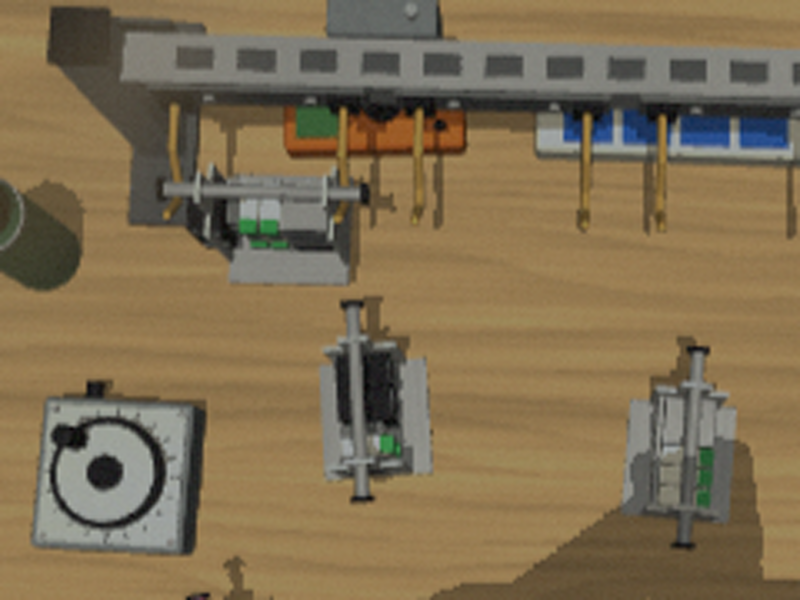

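View pics/c_scene.png

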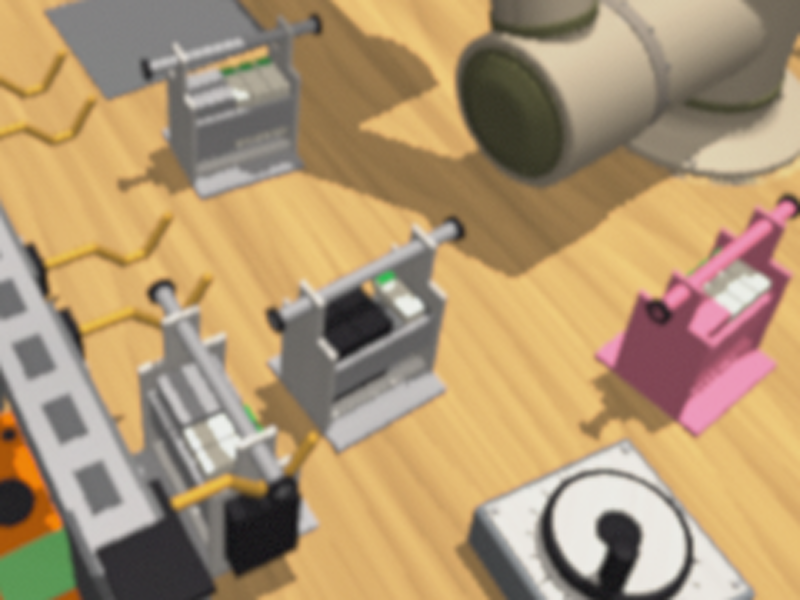

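Top crop: the tested frame hangs on the left pair. Its green module fronts face the robot. The waiting frames' bar middles are at crop (356,400) and (691,450). Both have their green fronts to the right, which is -y, so each needs about -90° of yaw. The scene crop agrees: both show their backs to that camera. The knob is at crop (68,436).

```bash
cat >> h.py <<'E'
def go(x,y,z,yaw):
    """shift/turn for grasp point at x,y,z and tool-x yaw (deg)"""
    s=env.observe(); R=np.array(s["tool_rot"]); p=np.array(s["position"])
    cy=np.degrees(np.arctan2(R[1,0],R[0,0])); d=R.T@(np.array([x,y,z-.0187])-p)
    print("shift",d.round(4),"turn",round((cy-yaw+180)%360-180,2),"| yaw",round(cy,2),"grasp",(p+R[:,2]*-.0187).round(4))
E
python3 - <<'E'
from h import *
from scipy import ndimage
A=np.load("/tmp/top0.npz"); i,P=A["i"].astype(int),A["P"]
# crossbar top face edges
m=(P[...,2]>.20)&(P[...,2]<.25)&(P[...,0]>.70)&(abs(P[...,1])<.3)
q=P[m]; f=lambda a:np.polyfit(a[:,1],a[:,0],1)
for nm,g in(("front",np.min),("rear",np.max)):
    r=[]
    for b in np.arange(-.25,.25,.01):
        z=q[abs(q[:,1]-b)<.005]
        if len(z): r.append((g(z[:,0]),b))
    r=np.array(r)[:, ::1]; c=np.polyfit(r[:,1],r[:,0],1); print(nm,c,np.degrees(np.arctan(c[0])))
# brass tips
br=(i[...,0]-i[...,2]>70)&(P[...,2]>.15)&(P[...,2]<.26)&(P[...,0]<.73)&(P[...,0]>.55)&(abs(P[...,1])<.4)
L,n=ndimage.label(br,np.ones((3,3)))
for k in range(1,n+1):
    p=P[L==k]
    if len(p)>15:
        lo=p[p[:,0]<p[:,0].min()+.02]; print(len(p),"tip x",p[:,0].min().round(4),"y",np.median(lo[:,1]).round(4),"zmax",p[:,2].max().round(3))
# mat
g=(abs(i[...,0]-i[...,2])<25)&(i.sum(2)<390)&(abs(P[...,2])<.015)&(P[...,1]<-.25)&(P[...,1]>-.46)&(P[...,0]>.3)&(P[...,0]<.58)
L,n=ndimage.label(g); k=np.argmax(ndimage.sum(g,L,range(1,n+1)))+1
print(cv2.minAreaRect(P[L==k][:,:2].astype(np.float32)))
go(.649,.2184,.25,90)
E
```

```text
front [3.16689449e-04 7.19375413e-01] 0.018144968218261812
rear [0.03370485 0.77905407] 1.9304147664511029
40 tip x 0.6593 y 0.2908 zmax 0.212
48 tip x 0.6608 y 0.153 zmax 0.212
68 tip x 0.6468 y 0.0901 zmax 0.212
56 tip x 0.6455 y -0.0477 zmax 0.211
54 tip x 0.6472 y -0.1084 zmax 0.213
59 tip x 0.6471 y -0.2464 zmax 0.211
((0.4385194778442383, -0.3538649082183838), (0.19761337339878082, 0.1719132363796234), 2.038114070892334)
shift [ 6.843e-01 -5.250e-01  3.000e-04] turn -69.33 | yaw 20.67 grasp [ 0.1941 -0.5144  0.2495]
```

Call:
drive_tool:
  series:
    - [[0,0,-0.07],0,0.0854]
    - [[0.1,-0.1,-0.08],-10,0.0854]
    - [[0.2,-0.2,-0.08],-20,0.0854]
    - [[0.684,-0.525,-0.08],-69.3,0.06]
    - [[0.684,-0.525,-0.08],-69.3,0.06]
    - [[0.684,-0.525,-0.08],-69.3,0.06]
    - [[0.684,-0.525,-0.08],-69.3,0.06]
    - [[0.684,-0.525,-0.08],-69.3,0.06]
    - [[0.684,-0.525,-0.08],-69.3,0.06]
    - [[0.684,-0.525,-0.08],-69.3,0.06]
    - [[0.684,-0.525,-0.08],-69.3,0.06]
    - [[0.684,-0.525,-0.08],-69.3,0.06]
    - [[0.684,-0.525,-0.08],-69.3,0.06]
    - [[0.684,-0.525,-0.08],-69.3,0.06]
    - [[0.684,-0.525,-0.08],-69.3,0.06]
    - [[0.684,-0.525,-0.08],-69.3,0.06]
    - [[0.684,-0.525,-0.08],-69.3,0.06]
    - [[0.684,-0.525,-0.08],-69.3,0.06]
    - [[0.684,-0.525,-0.08],-69.3,0.06]
    - [[0.684,-0.525,-0.08],-69.3,0.06]

```text
time_s: 2.1
position: [0.6493, 0.22, 0.3093]
tool_rot: [[-0.002, 1.0, -0.002], [1.0, 0.002, -0.0], [-0.0, -0.002, -1.0]]
ft_force: [0.5, -0.4, -0.2]
grip_width: 0.0598
gripper_force: 0.0
```

```bash
python3 -c "
from h import *
go(.649,.2184,.19,90)"
```

```text
shift [-1.60e-03  1.00e-04  1.38e-01] turn 0.12 | yaw 90.12 grasp [0.6493 0.22   0.328 ]
```

Call:
drive_tool:
  series:
    - [[0,0,0.04],0,0.06]
    - [[0,0,0.08],0,0.06]
    - [[0,0,0.11],0,0.06]
    - [[0,0,0.13],0,0.06]
    - [[0,0,0.138],0,0.06]
    - [[0,0,0.138],0,0.06]
    - [[0,0,0.138],0,0.0]
    - [[0,0,0.138],0,0.0]
    - [[0,0,0.138],0,0.0]
    - [[0,0,0.138],0,0.0]
    - [[0,0,0.138],0,0.0]
    - [[0,0,0.138],0,0.0]
    - [[0,0,0.138],0,0.0]
    - [[0,0,0.138],0,0.0]
  newtons: 70

```text
time_s: 3.5
position: [0.6488, 0.2181, 0.1743]
tool_rot: [[0.001, 1.0, 0.001], [1.0, -0.001, 0.0], [0.0, 0.001, -1.0]]
ft_force: [-2.2, -0.7, 6.1]
grip_width: 0.0094
gripper_force: 68.4
```

Call:
drive_tool:
  series:
    - [[0,0,-0.02],0,0.0]
    - [[0,0,-0.04],0,0.0]
    - [[0,0,-0.065],0,0.0]
    - [[0,0,-0.09],0,0.0]
    - [[0,0,-0.12],0,0.0]
    - [[0,0,-0.145],0,0.0]
    - [[0,0,-0.155],0,0.0]
    - [[0,-0.02,-0.155],0,0.0]
    - [[0,-0.05,-0.155],0,0.0]
    - [[0,-0.08,-0.155],0,0.0]
    - [[0,-0.11,-0.155],0,0.0]
    - [[0,-0.14,-0.155],0,0.0]
    - [[0,-0.165,-0.155],0,0.0]
    - [[0,-0.175,-0.155],0,0.0]
    - [[0,-0.175,-0.155],0,0.0]

```text
time_s: 5.0
position: [0.4731, 0.2183, 0.3281]
tool_rot: [[-0.0, 1.0, -0.001], [1.0, 0.0, -0.0], [-0.0, -0.001, -1.0]]
ft_force: [0.9, 1.1, -3.4]
grip_width: 0.0095
gripper_force: 68.9
```

Run:
```python
from h import *
i,P,c=shot("top"); save(i,"t1.png",1.25)
go(.4385,-.354,.33,90)
```

```text
shift [-0.5722 -0.0354  0.0167] turn -0.02 | yaw 89.98 grasp [0.4741 0.2182 0.3466]
```

View pics/t1.png

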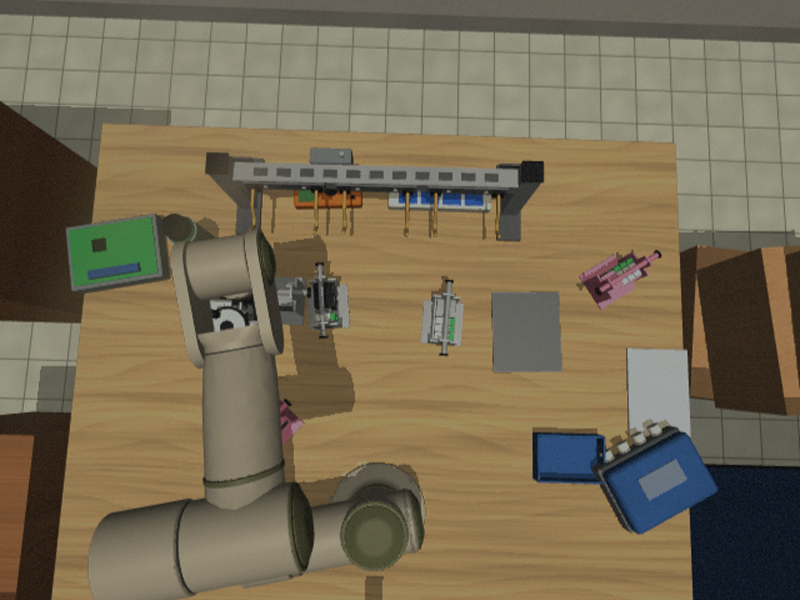

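The frame is held (base at 290,300), the hooks are empty, and the mat at (526,332) is clear.

Call:
drive_tool:
  series:
    - [[-0.02,0,0],0,0.0]
    - [[-0.05,0,0],0,0.0]
    - [[-0.09,-0.005,0],0,0.0]
    - [[-0.13,-0.01,0],0,0.0]
    - [[-0.17,-0.01,0],0,0.0]
    - [[-0.21,-0.01,0],0,0.0]
    - [[-0.25,-0.01,0],0,0.0]
    - [[-0.29,-0.015,0],0,0.0]
    - [[-0.33,-0.02,0],0,0.0]
    - [[-0.37,-0.02,0],0,0.0]
    - [[-0.41,-0.03,0],0,0.0]
    - [[-0.45,-0.035,0],0,0.0]
    - [[-0.49,-0.035,0],0,0.0]
    - [[-0.52,-0.035,0],0,0.0]
    - [[-0.545,-0.035,0.0],0,0.0]
    - [[-0.565,-0.035,0.0],0,0.0]
    - [[-0.572,-0.035,0.0],0,0.0]
    - [[-0.572,-0.035,0.04],0,0.0]
    - [[-0.572,-0.035,0.08],0,0.0]
    - [[-0.572,-0.035,0.12],0,0.0]

```text
time_s: 7.05
position: [0.4387, -0.3537, 0.2066]
tool_rot: [[0.0, 1.0, 0.0], [1.0, -0.0, 0.0], [0.0, 0.0, -1.0]]
ft_force: [-0.2, -0.6, -3.4]
grip_width: 0.0093
gripper_force: 68.9
```

Run:
```python
from h import *
go(.4385,-.354,.137,90)
i,P,c=shot("scene"); save(i,"s1.png",1.25)
```

```text
shift [-0.0003 -0.0003  0.0883] turn -0.03 | yaw 89.97 grasp [ 0.4387 -0.3537  0.2253]
```

View pics/s1.png

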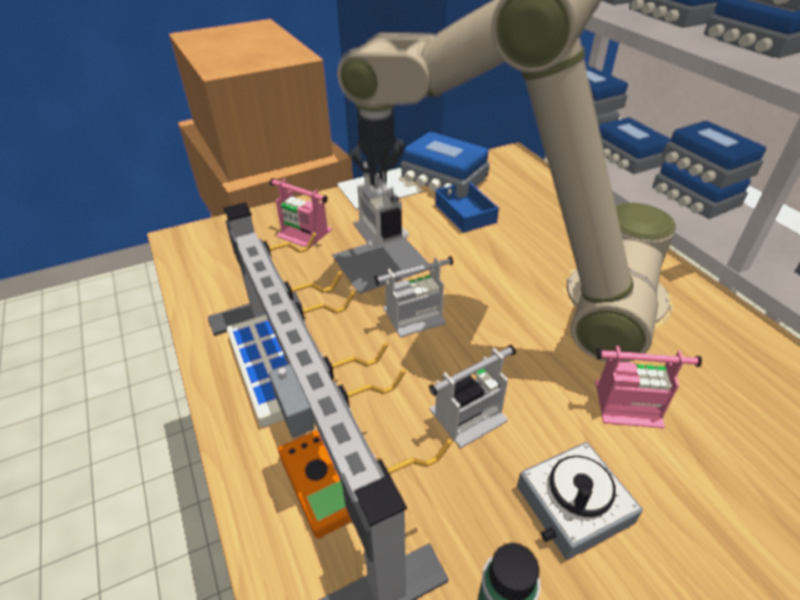

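Call:
drive_tool:
  series:
    - [[0,0,0.03],0,0.0]
    - [[0,0,0.055],0,0.0]
    - [[0,0,0.07],0,0.0]
    - [[0,0,0.078],0,0.0]
    - [[0,0,0.083],0,0.0]
    - [[0,0,0.086],0,0.0]
    - [[0,0,0.087],0,0.0]
    - [[0,0,0.087],0,0.0]

```text
time_s: 7.9
position: [0.4387, -0.354, 0.1218]
tool_rot: [[0.0, 1.0, 0.001], [1.0, -0.0, -0.001], [-0.001, 0.001, -1.0]]
ft_force: [0.9, -0.5, -4.5]
grip_width: 0.0093
gripper_force: 69.0
```

Call:
drive_tool:
  series:
    - [[0,0,0.001],0,0.0]
    - [[0,0,0.002],0,0.0]
    - [[0,0,0.003],0,0.0]
    - [[0,0,0.003],0,0.0]

```text
time_s: 8.3
position: [0.4385, -0.3538, 0.1182]
tool_rot: [[0.0, 1.0, -0.0], [1.0, -0.0, 0.0], [0.0, -0.0, -1.0]]
ft_force: [-0.2, -0.5, -3.7]
grip_width: 0.0092
gripper_force: 69.0
```

Call:
drive_tool:
  series:
    - [[0,0,0.001],0,0.0]
    - [[0,0,0.002],0,0.0]
    - [[0,0,0.003],0,0.0]
    - [[0,0,0.003],0,0.0]

```text
time_s: 8.7
position: [0.4385, -0.3539, 0.1177]
tool_rot: [[0.0, 1.0, 0.001], [1.0, -0.0, -0.002], [-0.002, 0.001, -1.0]]
ft_force: [-5.7, 5.1, 16.6]
grip_width: 0.0094
gripper_force: 71.3
```

Contact: open, then rise.

Call:
drive_tool:
  series:
    - [[0,0,-0.002],0,0.0]
    - [[0,0,-0.002],0,0.05]
    - [[0,0,-0.002],0,0.06]
    - [[0,0,-0.002],0,0.06]
    - [[0,0,-0.002],0,0.06]
    - [[0,0,-0.002],0,0.06]
    - [[0,0,-0.03],0,0.06]
    - [[0,0,-0.07],0,0.06]
    - [[0,0,-0.12],0,0.06]
    - [[0,0,-0.15],0,0.06]
    - [[0,0,-0.15],0,0.06]

```text
time_s: 9.8
position: [0.4394, -0.3548, 0.2699]
tool_rot: [[0.0, 1.0, 0.006], [1.0, -0.0, -0.007], [-0.007, 0.006, -1.0]]
ft_force: [1.2, -0.5, 0.6]
grip_width: 0.0604
gripper_force: 0.0
```

```bash
cat >> h.py <<'E'
def reg(P,u0,u1,v0,v1,z0,z1):
    p=P[v0:v1,u0:u1].reshape(-1,3); return p[(p[:,2]>z0)&(p[:,2]<z1)]
def line(p,l):
    if len(p)<5: print(l,len(p));return
    m=p.mean(0); w,V=np.linalg.eigh(np.cov((p[:,:2]-m[:2]).T)); d=V[:,1]; s=(p[:,:2]-m[:2])@d
    lo,hi=s.min(),s.max(); print(l,len(p),"mid",m[:2]+d*(lo+hi)/2,"ang",np.degrees(np.arctan2(d[1],d[0]))%180,"len",hi-lo,"z",np.percentile(p[:,2],[5,50,95]))
E
python3 - <<'E'
from h import *
i,P,c=shot("top"); save(i,"t2.png",1.25)
def box(x0,x1,y0,y1,z0,z1):
    m=(P[...,0]>x0)&(P[...,0]<x1)&(P[...,1]>y0)&(P[...,1]<y1)&(P[...,2]>z0)&(P[...,2]<z1); return P[m]
line(box(.36,.62,.02,.26,.12,.16),"F1"); line(box(.33,.59,-.25,-.03,.12,.16),"F2")
go(.4547,-.1429,.25,176.7)
E
```

```text
F1 297 mid [0.48540327 0.14039057] ang 5.810639602766031 len 0.1715587256465233 z [0.12914145 0.13447504 0.14003573]
F2 295 mid [ 0.45478907 -0.14291896] ang 176.74440482250395 len 0.17221961730374943 z [0.12848599 0.13454641 0.14087946]
shift [0.2114 0.0157 0.0351] turn -86.72 | yaw 89.98 grasp [ 0.4388 -0.3541  0.2857]
```

View pics/t2.png

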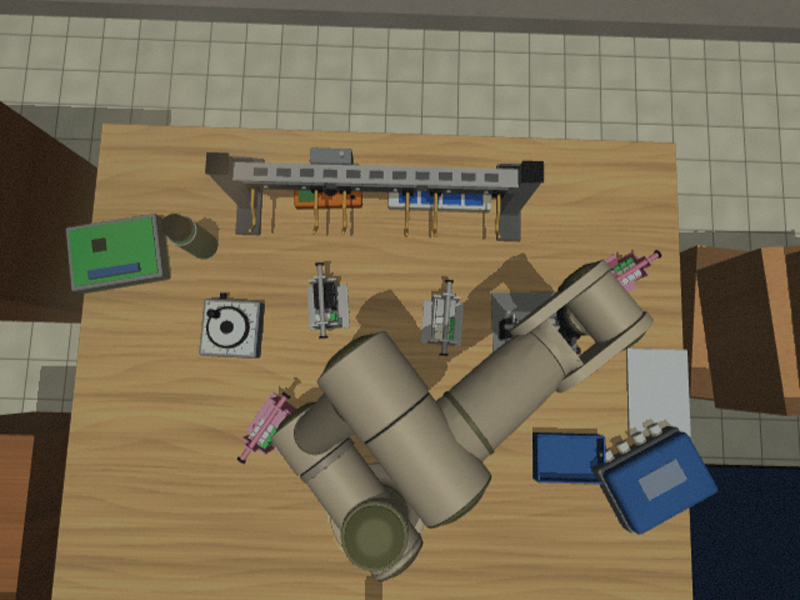

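The tested frame stands on the mat at (520,325) under the hand. The left pink decoy was nudged by the shoulder on the first sweep, so I'll go gently there. F1 and F2 have not moved. F2 is next.

Call:
drive_tool:
  series:
    - [[0.03,0,0],0,0.06]
    - [[0.06,0.005,0],-8.5,0.06]
    - [[0.09,0.01,0],-17,0.06]
    - [[0.12,0.01,0],-25.5,0.06]
    - [[0.15,0.01,0],-34,0.06]
    - [[0.18,0.0157,0],-42.5,0.06]
    - [[0.2,0.0157,0],-51,0.06]
    - [[0.2114,0.0157,0.0],-59.5,0.06]
    - [[0.2114,0.0157,0.01],-68,0.06]
    - [[0.2114,0.0157,0.02],-76.5,0.06]
    - [[0.2114,0.0157,0.035],-86.7,0.06]
    - [[0.2114,0.0157,0.035],-86.7,0.06]
    - [[0.2114,0.0157,0.035],-86.7,0.06]

```text
time_s: 11.15
position: [0.4541, -0.1423, 0.2298]
tool_rot: [[-0.998, 0.061, -0.002], [0.061, 0.998, 0.001], [0.002, 0.001, -1.0]]
ft_force: [-0.4, 0.6, -0.1]
grip_width: 0.0602
gripper_force: 0.0
```

Run:
```python
from h import *
i,P,c=shot("scene"); save(i[150:400,230:560],"s2.png",1.8)
go(.4547,-.1429,.132,176.7)
```

```text
shift [-0.0005 -0.0005  0.117 ] turn -0.22 | yaw 176.48 grasp [ 0.4543 -0.1424  0.249 ]
```

View pics/s2.png

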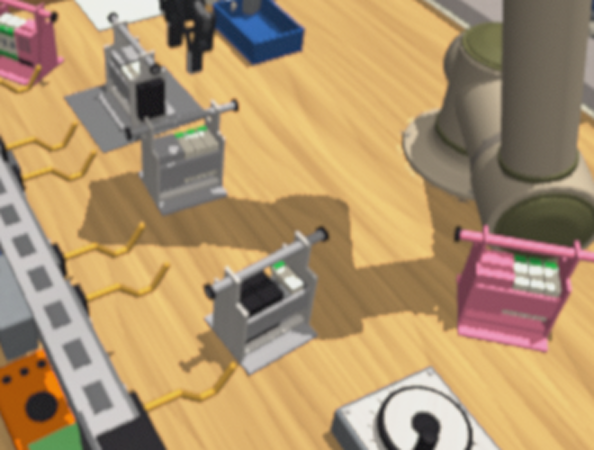

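The tested frame stands upright on the mat (130,95), and the gripper is over F2's bar (182,120). The shoulder joint is close beside the pink decoy (520,240). Next: descend, grip and lift.

Call:
drive_tool:
  series:
    - [[0,0,0.03],0,0.06]
    - [[0,0,0.06],0,0.06]
    - [[0,0,0.09],0,0.06]
    - [[0,0,0.108],0,0.06]
    - [[0,0,0.116],0,0.06]
    - [[0,0,0.116],0,0.06]
    - [[0,0,0.116],0,0.0]
    - [[0,0,0.116],0,0.0]
    - [[0,0,0.116],0,0.0]
    - [[0,0,0.116],0,0.0]
    - [[0,0,0.116],0,0.0]
    - [[0,0,0.116],0,0.0]
    - [[0,0,0.116],0,0.0]
    - [[0,0,0.09],0,0.0]
    - [[0,0,0.06],0,0.0]
    - [[0,0,0.02],0,0.0]
    - [[0,0,-0.02],0,0.0]
    - [[0,0,-0.05],0,0.0]
    - [[0,0,-0.06],0,0.0]
    - [[0,0,-0.06],0,0.0]

```text
time_s: 13.2
position: [0.4543, -0.1423, 0.2902]
tool_rot: [[-0.998, 0.058, 0.0], [0.058, 0.998, -0.0], [-0.0, -0.0, -1.0]]
ft_force: [0.1, -0.4, -4.9]
grip_width: 0.0095
gripper_force: 69.3
```

Run:
```python
from h import *
go(.5,-.1774,.32,90.4)
```

```text
shift [-0.0477 -0.0324 -0.0111] turn 86.27 | yaw 176.67 grasp [ 0.4543 -0.1423  0.3089]
```

Call:
drive_tool:
  series:
    - [[-0.005,-0.005,-0.01],8,0.0]
    - [[-0.01,-0.01,-0.01],16,0.0]
    - [[-0.02,-0.01,-0.01],24,0.0]
    - [[-0.03,-0.02,-0.01],32,0.0]
    - [[-0.04,-0.03,-0.01],40,0.0]
    - [[-0.0477,-0.0324,-0.01],48,0.0]
    - [[-0.0477,-0.0324,-0.01],56,0.0]
    - [[-0.0477,-0.0324,-0.01],64,0.0]
    - [[-0.0477,-0.0324,-0.01],72,0.0]
    - [[-0.0477,-0.0324,-0.01],79,0.0]
    - [[-0.0477,-0.0324,-0.01],84,0.0]
    - [[-0.0477,-0.0324,-0.01],86.3,0.0]
    - [[-0.0477,-0.0324,-0.01],86.3,0.0]
    - [[-0.0477,-0.0324,-0.01],86.3,0.0]

```text
time_s: 14.6
position: [0.4997, -0.1773, 0.2986]
tool_rot: [[-0.008, 1.0, -0.003], [1.0, 0.008, 0.002], [0.002, -0.003, -1.0]]
ft_force: [-0.4, 0.4, -4.7]
grip_width: 0.0096
gripper_force: 69.2
```

Run:
```python
from h import *
i,P,c=shot("top")
m=(P[...,0]>.40)&(P[...,0]<.60)&(P[...,1]>-.29)&(P[...,1]<-.06)&(P[...,2]>.29)&(P[...,2]<.34); p=P[m]
y=p[:,1]; e=p[(y<y.min()+.03)|(y>y.max()-.03)]; line(e,"ends")
go(.647,-.1774,.25,90.4)
save(i[100:380,230:530],"t3.png",1.9)
```

```text
ends 49 mid [ 0.49927365 -0.13230421] ang 79.86232003541595 len 0.08208247551749388 z [0.3134615  0.31793267 0.32290404]
shift [-0.0012  0.1473  0.0674] turn 0.03 | yaw 90.43 grasp [ 0.4999 -0.1774  0.3177]
```

View pics/t3.png

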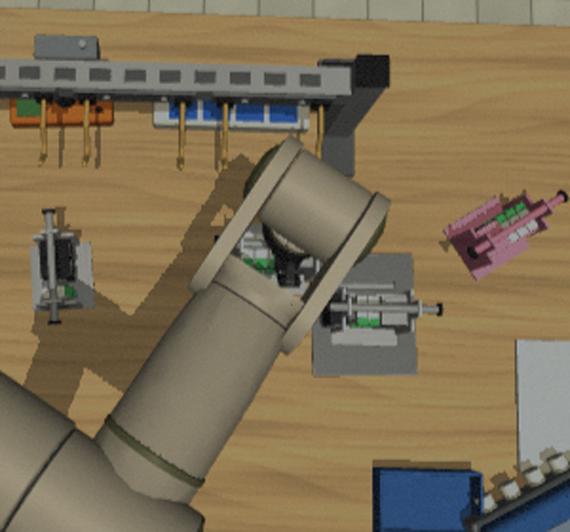

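The held frame is square to the rack with its green fronts toward the robot, and the tested frame stands on the mat (365,310). Next I'll bring it over pair c's hooks and lower it.

Call:
drive_tool:
  series:
    - [[0,0.03,0],0,0.0]
    - [[0,0.06,0],0,0.0]
    - [[0,0.09,0],0,0.0]
    - [[0,0.12,0],0,0.0]
    - [[0,0.14,0],0,0.0]
    - [[0,0.147,0],0,0.0]
    - [[0,0.147,0],0,0.0]
    - [[0,0.147,0.03],0,0.0]
    - [[0,0.147,0.06],0,0.0]
    - [[0,0.147,0.085],0,0.0]
    - [[0,0.147,0.1],0,0.0]
    - [[0,0.147,0.11],0,0.0]
    - [[0,0.147,0.118],0,0.0]
    - [[0,0.147,0.122],0,0.0]
    - [[0,0.147,0.122],0,0.0]

```text
time_s: 16.15
position: [0.6475, -0.1767, 0.179]
tool_rot: [[-0.007, 1.0, 0.002], [1.0, 0.007, -0.001], [-0.001, 0.002, -1.0]]
ft_force: [2.1, -0.7, -3.4]
grip_width: 0.0093
gripper_force: 69.3
```

Call:
drive_tool:
  series:
    - [[0,0,0.002],0,0.0]
    - [[0,0,0.004],0,0.0]
    - [[0,0,0.006],0,0.0]
    - [[0,0,0.007],0,0.0]
    - [[0,0,0.007],0,0.0]

```text
time_s: 16.65
position: [0.6497, -0.1771, 0.1748]
tool_rot: [[-0.007, 1.0, 0.01], [1.0, 0.007, -0.003], [-0.003, 0.01, -1.0]]
ft_force: [9.7, 0.6, 9.2]
grip_width: 0.0095
gripper_force: 70.8
```

Call:
drive_tool:
  series:
    - [[0,0.002,0],0,0.0]
    - [[0,0.003,0],0,0.0]
    - [[0,0.003,0.001],0,0.0]
    - [[0,0.003,0.001],0,0.0]

```text
time_s: 17.05
position: [0.6504, -0.1771, 0.1742]
tool_rot: [[-0.006, 1.0, 0.004], [1.0, 0.006, -0.003], [-0.003, 0.004, -1.0]]
ft_force: [-4.0, 1.2, 14.8]
grip_width: 0.0096
gripper_force: 71.6
```

Call:
drive_tool:
  series:
    - [[0,-0.001,-0.002],0,0.0]
    - [[0,-0.001,-0.002],0,0.03]
    - [[0,-0.001,-0.002],0,0.05]
    - [[0,-0.001,-0.002],0,0.05]
    - [[0,-0.001,-0.002],0,0.05]
    - [[0,-0.001,-0.002],0,0.05]
    - [[0,0,-0.03],0,0.05]
    - [[0,0,-0.07],0,0.05]
    - [[0,0,-0.11],0,0.05]
    - [[0,0,-0.13],0,0.05]
    - [[0,-0.05,-0.13],0,0.06]
    - [[0,-0.1,-0.13],0,0.06]
    - [[0,-0.15,-0.13],0,0.06]
    - [[0,-0.15,-0.13],0,0.06]

```text
time_s: 18.45
position: [0.4949, -0.1763, 0.3003]
tool_rot: [[-0.005, 1.0, -0.003], [1.0, 0.005, 0.001], [0.001, -0.003, -1.0]]
ft_force: [0.7, 0.3, 0.3]
grip_width: 0.0599
gripper_force: 0.0
```

Run:
```python
from h import *
i,P,c=shot("top")
def box(x0,x1,y0,y1,z0,z1):
    m=(P[...,0]>x0)&(P[...,0]<x1)&(P[...,1]>y0)&(P[...,1]<y1)&(P[...,2]>z0)&(P[...,2]<z1); return P[m]
line(box(.636,.665,-.29,-.05,.18,.21),"hung c")
line(box(.36,.62,.02,.26,.12,.16),"F1")
go(.4854,.1404,.25,185.8); print(env.observe()["q"])
```

```text
hung c 231 mid [ 0.64952651 -0.17670027] ang 91.12583668481426 len 0.1723900786806697 z [0.18621211 0.19458561 0.20046514]
F1 301 mid [0.48535834 0.14031026] ang 5.72238045630786 len 0.17146935010376707 z [0.12885889 0.13468302 0.140356  ]
shift [ 0.3176 -0.0108  0.0697] turn -95.52 | yaw 90.28 grasp [ 0.4978 -0.1771  0.3197]
[-3.24334646e+01  1.72747029e+01  6.97243080e+01 -3.44029512e-03
  9.30103782e+01 -3.27181335e+01]
```

Frame 2 hangs level in pair c, with its bar middle at (0.650,-0.177) and length 172 mm. Next is F1.

Call:
drive_tool:
  series:
    - [[0.02,0,0],-8,0.06]
    - [[0.045,0,0],-16,0.06]
    - [[0.07,0,0],-24,0.06]
    - [[0.095,0,0],-32,0.06]
    - [[0.12,-0.005,0],-40,0.06]
    - [[0.145,-0.005,0],-48,0.06]
    - [[0.17,-0.01,0],-56,0.06]
    - [[0.195,-0.01,0],-64,0.06]
    - [[0.22,-0.01,0.01],-72,0.06]
    - [[0.245,-0.01,0.02],-80,0.06]
    - [[0.27,-0.01,0.03],-88,0.06]
    - [[0.295,-0.01,0.05],-95.5,0.06]
    - [[0.31,-0.0108,0.06],-95.5,0.06]
    - [[0.3176,-0.0108,0.07],-95.5,0.06]
    - [[0.3176,-0.0108,0.07],-95.5,0.06]
    - [[0.3176,-0.0108,0.07],-95.5,0.06]

```text
time_s: 20.1
position: [0.4878, 0.1397, 0.2306]
tool_rot: [[-0.995, -0.102, 0.0], [-0.102, 0.995, -0.0], [-0.0, -0.0, -1.0]]
ft_force: [0.5, 0.3, 0.6]
grip_width: 0.06
gripper_force: 0.0
```

Run:
```python
from h import *
i,P,c=shot("scene"); save(i[150:400,230:560],"s3.png",1.8)
go(.4854,.1404,.132,185.8)
```

```text
shift [0.0025 0.0012 0.1176] turn 0.03 | yaw -174.17 grasp [0.4878 0.1395 0.2496]
```

View pics/s3.png

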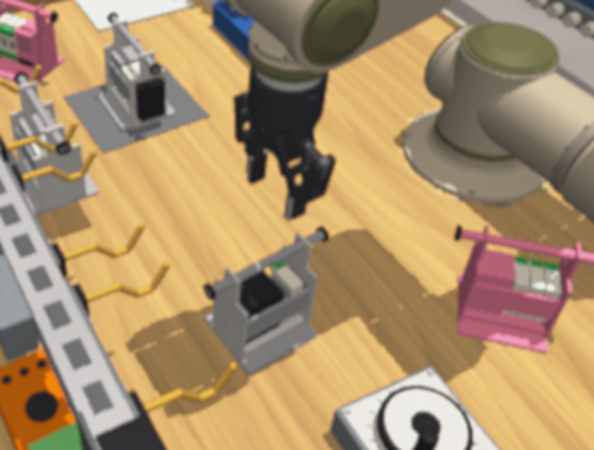

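F2 hangs in pair c (45,150), the pink decoy has not moved, and the hand is over F1's bar (265,262). Next: descend, grip and lift.

Call:
drive_tool:
  series:
    - [[0.0025,0.001,0.03],0,0.06]
    - [[0.0025,0.001,0.06],0,0.06]
    - [[0.0025,0.001,0.09],0,0.06]
    - [[0.0025,0.001,0.108],0,0.06]
    - [[0.0025,0.001,0.117],0,0.06]
    - [[0.0025,0.001,0.117],0,0.06]
    - [[0.0025,0.001,0.117],0,0.0]
    - [[0.0025,0.001,0.117],0,0.0]
    - [[0.0025,0.001,0.117],0,0.0]
    - [[0.0025,0.001,0.117],0,0.0]
    - [[0.0025,0.001,0.117],0,0.0]
    - [[0.0025,0.001,0.117],0,0.0]
    - [[0.0025,0.001,0.117],0,0.0]
    - [[0.0025,0.001,0.09],0,0.0]
    - [[0.0025,0.001,0.06],0,0.0]
    - [[0.0025,0.001,0.02],0,0.0]
    - [[0.0025,0.001,-0.02],0,0.0]
    - [[0.0025,0.001,-0.05],0,0.0]
    - [[0.0025,0.001,-0.07],0,0.0]
    - [[0.0025,0.001,-0.07],0,0.0]

```text
time_s: 22.15
position: [0.485, 0.1409, 0.3021]
tool_rot: [[-0.995, -0.103, 0.004], [-0.103, 0.995, 0.0], [-0.004, 0.0, -1.0]]
ft_force: [0.2, -0.1, -5.2]
grip_width: 0.0096
gripper_force: 69.1
```

```bash
python3 -c "
from h import *
go(.5,.2219,.32,90.4)"
```

```text
shift [-0.0232  0.079   0.0009] turn 95.49 | yaw -174.11 grasp [0.4849 0.1409 0.3208]
```

Call:
drive_tool:
  series:
    - [[-0.005,0.005,0],8,0.0]
    - [[-0.01,0.015,0],16,0.0]
    - [[-0.015,0.025,0],24,0.0]
    - [[-0.02,0.035,0],32,0.0]
    - [[-0.0232,0.045,0],40,0.0]
    - [[-0.0232,0.055,0],48,0.0]
    - [[-0.0232,0.065,0],56,0.0]
    - [[-0.0232,0.075,0],64,0.0]
    - [[-0.0232,0.079,0],72,0.0]
    - [[-0.0232,0.079,0],80,0.0]
    - [[-0.0232,0.079,0],87,0.0]
    - [[-0.0232,0.079,0],93,0.0]
    - [[-0.0232,0.079,0],95.5,0.0]
    - [[-0.0232,0.079,0],95.5,0.0]
    - [[-0.0232,0.079,0],95.5,0.0]

```text
time_s: 23.65
position: [0.4992, 0.2217, 0.2989]
tool_rot: [[-0.008, 1.0, -0.003], [1.0, 0.008, -0.0], [-0.0, -0.003, -1.0]]
ft_force: [-0.1, -0.2, -4.0]
grip_width: 0.01
gripper_force: 69.0
```

```bash
python3 -c "
from h import *
go(.649,.2219,.193,90.4)"
```

```text
shift [-0.0009  0.1501  0.1242] turn 0.05 | yaw 90.45 grasp [0.4993 0.2217 0.3176]
```

Call:
drive_tool:
  series:
    - [[0,0.03,0],0,0.0]
    - [[0,0.06,0],0,0.0]
    - [[0,0.09,0],0,0.0]
    - [[0,0.12,0],0,0.0]
    - [[0,0.14,0],0,0.0]
    - [[0,0.15,0],0,0.0]
    - [[0,0.15,0],0,0.0]
    - [[0,0.15,0.03],0,0.0]
    - [[0,0.15,0.06],0,0.0]
    - [[0,0.15,0.085],0,0.0]
    - [[0,0.15,0.1],0,0.0]
    - [[0,0.15,0.11],0,0.0]
    - [[0,0.15,0.118],0,0.0]
    - [[0,0.15,0.123],0,0.0]
    - [[0,0.15,0.126],0,0.0]
    - [[0,0.15,0.128],0,0.0]
    - [[0,0.15,0.128],0,0.0]

```text
time_s: 25.35
position: [0.6498, 0.2227, 0.1738]
tool_rot: [[-0.007, 1.0, 0.002], [1.0, 0.007, 0.0], [0.0, 0.002, -1.0]]
ft_force: [-3.0, -0.3, 0.3]
grip_width: 0.0096
gripper_force: 70.0
```

Call:
drive_tool:
  series:
    - [[0,0,0.001],0,0.0]
    - [[0,0,0.001],0,0.0]
    - [[0,0,0.0],0,0.03]
    - [[0,0,0.0],0,0.05]
    - [[0,0,0.0],0,0.05]
    - [[0,0,0.0],0,0.05]
    - [[0,0,0],0,0.05]
    - [[0,0,-0.03],0,0.05]
    - [[0,0,-0.07],0,0.05]
    - [[0,0,-0.11],0,0.05]
    - [[0,0,-0.13],0,0.05]
    - [[0,-0.05,-0.13],0,0.05]
    - [[0,-0.1,-0.13],0,0.05]
    - [[0,-0.15,-0.13],0,0.05]
    - [[0,-0.2,-0.13],0,0.05]
    - [[0,-0.25,-0.13],0,0.05]
    - [[0,-0.25,-0.13],0,0.05]

```text
time_s: 27.05
position: [0.3943, 0.2211, 0.303]
tool_rot: [[-0.009, 1.0, -0.001], [1.0, 0.009, 0.0], [0.0, -0.001, -1.0]]
ft_force: [0.0, -0.2, -0.2]
grip_width: 0.05
gripper_force: 0.0
```

Run:
```python
from h import *
i,P,c=shot("top"); save(i,"t4.png",1.25)
def box(x0,x1,y0,y1,z0,z1):
    m=(P[...,0]>x0)&(P[...,0]<x1)&(P[...,1]>y0)&(P[...,1]<y1)&(P[...,2]>z0)&(P[...,2]<z1); return P[m]
line(box(.636,.665,-.29,-.05,.18,.21),"hung c")
line(box(.636,.665,.11,.34,.18,.21),"hung a")
line(box(.3,.56,-.46,-.24,.12,.16),"T")
w=box(.35,.5,.3,.45,.06,.076); print("wheel",len(w),(w.min(0)+w.max(0))/2,w.max(0)-w.min(0))
k=box(.35,.5,.3,.45,.105,.13); print("knob",len(k),k.min(0),k.max(0),k.mean(0))
go(.4503,.3925,.2,90)
```

```text
hung c 342 mid [ 0.64868226 -0.17676581] ang 90.02515418454676 len 0.17234077923619356 z [0.1858196  0.19404982 0.19972707]
hung a 365 mid [0.64836609 0.22218701] ang 89.93791887893796 len 0.17278087788431745 z [0.1843164  0.19409719 0.19976951]
T 312 mid [ 0.4375166  -0.35355506] ang 90.09062658002 len 0.17316616670154789 z [0.13187205 0.13799388 0.14400829]Traceback (most recent call last):
  File "<stdin>", line 8, in <module>
    return umr_minimum(a, axis, None, out, keepdims, initial, where)
ValueError: zero-size array to reduction operation minimum which has no identity
```

View pics/t4.png

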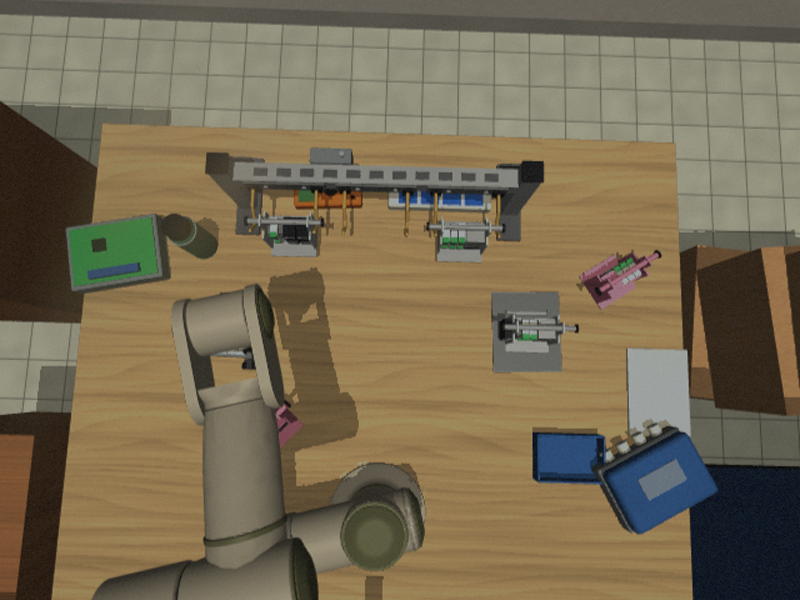

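Both waiting frames hang (288,222), (465,228), and the tested frame is on the mat (527,328). Next I'll refine the knob and wheel from the saved first pictures, plus one fresh scene view.

Run:
```python
from h import *
def ana(P,l):
    def box(z0,z1):
        m=(P[...,0]>.35)&(P[...,0]<.5)&(P[...,1]>.3)&(P[...,1]<.44)&(P[...,2]>z0)&(P[...,2]<z1); return P[m]
    k=box(.109,.125)
    if len(k): print(l,"knob",len(k),(k.min(0)+k.max(0))/2,k.max(0)-k.min(0),k.mean(0))
    w=box(.062,.074); 
    if len(w):
        c,r=cv2.minEnclosingCircle(w[:,:2].astype(np.float32)); print(l,"wheel",c,r)
    b=box(.04,.056)
    if len(b): print(l,"console",cv2.minAreaRect(b[:,:2].astype(np.float32)))
for n in("top","scene"): ana(np.load("/tmp/%s0.npz"%n)["P"],n)
i,P,c=shot("scene"); ana(P,"now")
save(i[300:480,350:590],"s4.png",2.5)
go(.4503,.392,.2,90); print(env.observe()["q"])
```

```text
top knob 39 [0.45134456 0.39312741 0.11331798] [0.01708563 0.02099669 0.00792798] [0.45059493 0.39249328 0.1138576 ]
top wheel (0.4229722023010254, 0.36738815903663635) 0.05046617239713669
top console ((0.4226584732532501, 0.36805951595306396), (0.13709193468093872, 0.13589565455913544), 88.7603530883789)
scene knob 101 [0.45170582 0.39291254 0.11377387] [0.02159149 0.01995937 0.00928592] [0.45354065 0.39367322 0.11471186]
scene wheel (0.4238690435886383, 0.3678031265735626) 0.051126763224601746
scene console ((0.4245840907096863, 0.3672797977924347), (0.13681457936763763, 0.1370166838169098), 88.22767639160156)
now knob 104 [0.45270552 0.39323142 0.11390773] [0.01943065 0.01937159 0.00962707] [0.45389775 0.39366155 0.11476957]
now wheel (0.4248846173286438, 0.36723873019218445) 0.05106516182422638
now console ((0.42427778244018555, 0.3675230145454407), (0.1359049677848816, 0.13763077557086945), 88.7589340209961)
shift [0.1704 0.0522 0.1219] turn 0.41 | yaw 90.41 grasp [0.3991 0.2211 0.3218]
[ 1.40704875e+01  9.49264841e+00  7.99018920e+01 -2.94013238e-03
  9.05016400e+01  1.36613440e+01]
```

View pics/s4.png

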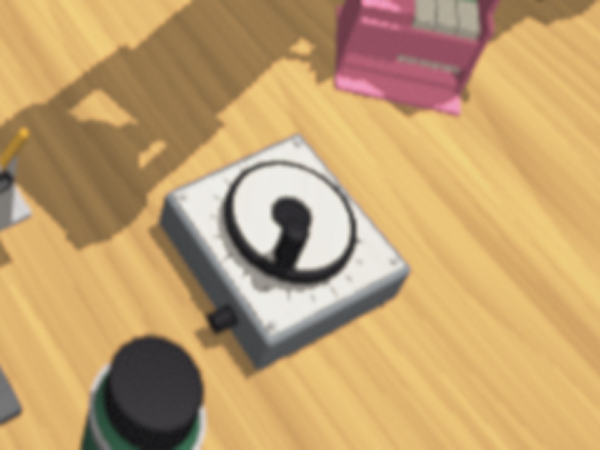

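Call:
drive_tool:
  series:
    - [[0.04,0.01,0],0,0.045]
    - [[0.08,0.03,0],0,0.045]
    - [[0.12,0.04,0.02],0,0.045]
    - [[0.16,0.05,0.06],0,0.045]
    - [[0.1714,0.053,0.1],0.4,0.045]
    - [[0.1714,0.053,0.122],0.4,0.045]
    - [[0.1714,0.053,0.122],0.4,0.045]
    - [[0.1714,0.053,0.122],0.4,0.045]
  newtons: 40

```text
time_s: 27.95
position: [0.4527, 0.3929, 0.1808]
tool_rot: [[0.001, 1.0, 0.001], [1.0, -0.001, 0.0], [0.0, 0.001, -1.0]]
ft_force: [-0.5, 0.0, 1.4]
grip_width: 0.0449
gripper_force: 0.0
```

Run:
```python
from h import *
P=np.load("/tmp/top0.npz")["P"]; p=P[np.hypot(P[...,0]-.4238,P[...,1]-.3675)<.012]; print("hub z",np.percentile(p[:,2],[5,50,95]))
go(.4515,.393,.099,90)
```

```text
hub z [0.06703703 0.07181598 0.0761565 ]
shift [ 1.000e-04 -1.300e-03  1.005e-01] turn -0.07 | yaw 89.93 grasp [0.4527 0.3929 0.1995]
```

Call:
drive_tool:
  series:
    - [[0,-0.001,0.03],0,0.045]
    - [[0,-0.001,0.06],0,0.045]
    - [[0,-0.001,0.085],0,0.045]
    - [[0,-0.001,0.097],0,0.045]
    - [[0,-0.001,0.1],0,0.045]
    - [[0,-0.001,0.1],0,0.0]
    - [[0,-0.001,0.1],0,0.0]
    - [[0,-0.001,0.1],0,0.0]
    - [[0,-0.001,0.1],0,0.0]
    - [[0,-0.001,0.1],0,0.0]

```text
time_s: 28.95
position: [0.4514, 0.3933, 0.082]
tool_rot: [[0.0, 1.0, 0.003], [1.0, -0.0, 0.002], [0.002, 0.003, -1.0]]
ft_force: [0.7, 0.1, 7.2]
grip_width: 0.0187
gripper_force: 39.2
```

Run:
```python
from h import *
s=env.observe(); p=s["position"]; print(p,s["ft_force"])
c=np.array([.4238,.3675]); a0=np.arctan2(.0255,.0277); r=.038
for k in range(0,46): 
    a=a0-np.radians(8*k); d=r*np.array([np.sin(a)-np.sin(a0),np.cos(a)-np.cos(a0)]) # tool x=world y, tool y=world x
    print(k*8,(d*1000).round(0).astype(int).tolist(),end=" ")
```

```text
[0.45140907 0.39325259 0.0820048 ] [0.69251184 0.06997069 7.17794316]
0 [0, 0] 8 [-4, 3] 16 [-9, 6] 24 [-14, 8] 32 [-19, 9] 40 [-24, 10] 48 [-29, 10] 56 [-35, 9] 64 [-40, 7] 72 [-44, 5] 80 [-49, 2] 88 [-53, -1] 96 [-56, -5] 104 [-59, -10] 112 [-61, -15] 120 [-63, -20] 128 [-64, -25] 136 [-64, -30] 144 [-63, -35] 152 [-62, -41] 160 [-59, -45] 168 [-57, -50] 176 [-53, -54] 184 [-49, -58] 192 [-45, -61] 200 [-40, -63] 208 [-35, -65] 216 [-30, -66] 224 [-25, -66] 232 [-20, -65] 240 [-14, -64] 248 [-9, -62] 256 [-5, -60] 264 [-1, -56] 272 [3, -53] 280 [6, -48] 288 [9, -44] 296 [11, -39] 304 [12, -34] 312 [12, -28] 320 [12, -23] 328 [11, -18] 336 [9, -13] 344 [7, -8] 352 [4, -4] 360 [0, 0]
```

Call:
drive_tool:
  series:
    - [[-0.004,0.003,0],0,0.0]
    - [[-0.009,0.006,0],0,0.0]
    - [[-0.014,0.008,0],0,0.0]
    - [[-0.019,0.009,0],0,0.0]
    - [[-0.024,0.01,0],0,0.0]
    - [[-0.029,0.01,0],0,0.0]
    - [[-0.035,0.009,0],0,0.0]
    - [[-0.04,0.007,0],0,0.0]
    - [[-0.044,0.005,0],0,0.0]
    - [[-0.049,0.002,0],0,0.0]
    - [[-0.053,-0.001,0],0,0.0]
    - [[-0.056,-0.005,0],0,0.0]
    - [[-0.059,-0.01,0],0,0.0]
    - [[-0.061,-0.015,0],0,0.0]
    - [[-0.063,-0.02,0],0,0.0]
    - [[-0.063,-0.02,0],0,0.0]

```text
time_s: 30.55
position: [0.4308, 0.3302, 0.082]
tool_rot: [[0.0, 1.0, 0.003], [1.0, -0.0, 0.002], [0.002, 0.003, -1.0]]
ft_force: [-1.0, 1.4, 7.9]
grip_width: 0.0191
gripper_force: 39.4
```

Run:
```python
from h import *
a0=np.arctan2(.0255,.0277); r=.038; b=a0-np.radians(120)
s=env.observe(); p=np.array(s["position"])[:2]-[.4238,.3675]; print(p,np.hypot(*p),s["ft_force"],s["grip_width"])
for k in list(range(15,46)):
    a=a0-np.radians(8*k); d=r*np.array([np.sin(a)-np.sin(b),np.cos(a)-np.cos(b)]); print(k*8,(d*1000).round(0).astype(int).tolist(),end=" ")
```

```text
[ 0.00696921 -0.0372641 ] 0.03791020175963407 [-1.02133725  1.38136207  7.86668087] 0.019067251519930113
120 [0, 0] 128 [-1, -5] 136 [-1, -11] 144 [0, -16] 152 [1, -21] 160 [3, -26] 168 [6, -30] 176 [9, -34] 184 [13, -38] 192 [18, -41] 200 [22, -43] 208 [27, -45] 216 [33, -46] 224 [38, -46] 232 [43, -46] 240 [48, -45] 248 [53, -43] 256 [58, -40] 264 [62, -37] 272 [66, -33] 280 [69, -29] 288 [72, -24] 296 [73, -19] 304 [75, -14] 312 [75, -9] 320 [75, -3] 328 [74, 2] 336 [72, 7] 344 [70, 11] 352 [66, 16] 360 [63, 20]
```

The knob follows on its circle (r = 37.9 mm), so I'll continue.

Call:
drive_tool:
  series:
    - [[-0.001,-0.005,0],0,0.0]
    - [[-0.001,-0.011,0],0,0.0]
    - [[0,-0.016,0],0,0.0]
    - [[0.001,-0.021,0],0,0.0]
    - [[0.003,-0.026,0],0,0.0]
    - [[0.006,-0.03,0],0,0.0]
    - [[0.009,-0.034,0],0,0.0]
    - [[0.013,-0.038,0],0,0.0]
    - [[0.018,-0.041,0],0,0.0]
    - [[0.022,-0.043,0],0,0.0]
    - [[0.027,-0.045,0],0,0.0]
    - [[0.033,-0.046,0],0,0.0]
    - [[0.038,-0.046,0],0,0.0]
    - [[0.043,-0.046,0],0,0.0]
    - [[0.048,-0.045,0],0,0.0]
    - [[0.048,-0.045,0],0,0.0]

```text
time_s: 32.15
position: [0.387, 0.3788, 0.082]
tool_rot: [[0.0, 1.0, 0.004], [1.0, -0.0, 0.002], [0.002, 0.004, -1.0]]
ft_force: [2.7, -0.5, 7.9]
grip_width: 0.0191
gripper_force: 39.4
```

Call:
drive_tool:
  series:
    - [[0.005,0.002,0],0,0.0]
    - [[0.01,0.005,0],0,0.0]
    - [[0.014,0.008,0],0,0.0]
    - [[0.018,0.012,0],0,0.0]
    - [[0.021,0.016,0],0,0.0]
    - [[0.024,0.021,0],0,0.0]
    - [[0.025,0.026,0],0,0.0]
    - [[0.027,0.031,0],0,0.0]
    - [[0.027,0.036,0],0,0.0]
    - [[0.027,0.042,0],0,0.0]
    - [[0.026,0.047,0],0,0.0]
    - [[0.024,0.052,0],0,0.0]
    - [[0.022,0.056,0],0,0.0]
    - [[0.018,0.061,0],0,0.0]
    - [[0.015,0.065,0],0,0.0]
    - [[0.015,0.065,0],0,0.0]
    - [[0.015,0.065,0],0,0.0]
    - [[0.015,0.065,0],0,0.0]

```text
time_s: 33.95
position: [0.4515, 0.3932, 0.082]
tool_rot: [[0.001, 1.0, 0.003], [1.0, -0.001, 0.002], [0.002, 0.003, -1.0]]
ft_force: [0.7, 0.2, 6.3]
grip_width: 0.019
gripper_force: 39.5
```

Call:
drive_tool:
  series:
    - [[0,0,0],0,0.045]
    - [[0,0,0],0,0.045]
    - [[0,0,0],0,0.045]
    - [[0,0,0],0,0.045]
    - [[0,0,-0.03],0,0.045]
    - [[0,0,-0.07],0,0.045]
    - [[0,0,-0.12],0,0.045]
    - [[0,0,-0.17],0,0.045]
    - [[0,0,-0.22],0,0.045]
    - [[-0.05,0,-0.22],0,0.045]
    - [[-0.1,-0.05,-0.22],0,0.045]
    - [[-0.15,-0.05,-0.22],0,0.045]
    - [[-0.15,-0.05,-0.22],0,0.045]
    - [[-0.15,-0.05,-0.22],0,0.045]
    - [[-0.15,-0.05,-0.22],0,0.045]

```text
time_s: 35.45
position: [0.4006, 0.243, 0.3005]
tool_rot: [[0.001, 1.0, 0.0], [1.0, -0.001, 0.0], [0.0, 0.0, -1.0]]
ft_force: [-0.2, -0.3, 0.6]
grip_width: 0.045
gripper_force: 0.0
```

Run:
```python
from h import *
i,P,c=shot("scene"); save(i,"s5.png",1.25)
def box(x0,x1,y0,y1,z0,z1):
    m=(P[...,0]>x0)&(P[...,0]<x1)&(P[...,1]>y0)&(P[...,1]<y1)&(P[...,2]>z0)&(P[...,2]<z1); return P[m]
k=box(.35,.5,.3,.44,.109,.125); print("knob",len(k),(k.min(0)+k.max(0))/2,k.mean(0))
print(env.observe()["position"])
```

```text
knob 100 [0.45292615 0.39284673 0.11370394] [0.45378167 0.39371408 0.11488607]
[0.40070062 0.24338971 0.30028563]
```

View pics/s5.png

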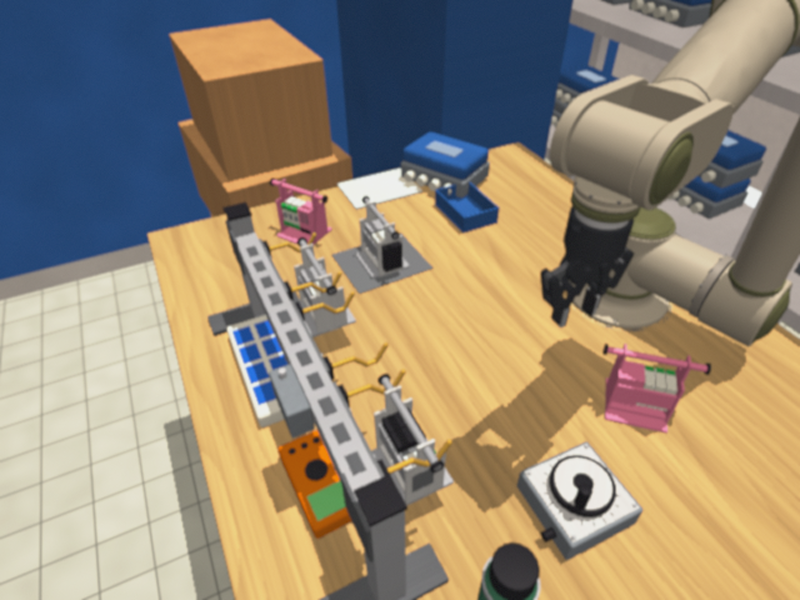

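Both frames hang at (410,440) and (320,285). The tested frame stands on the mat (383,240), the knob is back at its start (580,490), and the arm is clear.

```bash
python3 -c "
from h import *
print(env.close_job())"
```

```text
the job is handed in; nothing more can be done
None
```

I handed the job in at about 35 s with the tested frame upright on the mat, both waiting frames hung in pairs a and c (there was no third), and the handwheel turned one full turn clockwise, knob within 2 mm of its start; on the first sweep the arm's shoulder apparently nudged the left pink look-alike a few centimetres, and it stayed standing.

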